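# Close and latch the hatch of a dry-storage case

### The job

Close the hatch of the grey storage case on the bench and latch it: swing the hatch gently down onto its rubber seal without slamming it, then press it down just hard enough to let the wing knob be turned a quarter turn clockwise (seen from above), so that the hidden tongue under the hatch swings behind the frame edge and keeps the seal squeezed; do not crush the seal, and do not force the knob when it blocks. Let go, and leave the vial, the loupe and the wooden block where they are.

Things in the scene. Friction and masses are not known exactly. Their poses are not given: they have to be found in the camera images.
- case: grey fixed storage case, 200 x 190 mm, 90 mm high; origin at the centre of its underside, x towards the hinge side, y left. Hinge line along y at x = +95, z = 90 mm. The frame edge runs along the front (-x) rim; the strike plate behind it, 96 mm long, begins 26 mm in front of the knob's axis. Seal and strike plate sit together on a riser set up to 4 mm higher or lower from case to case
- hatch (a joint): angle of the aluminium hatch (plate 202 x 190 x 8 mm, clear window in its rear half, 0.18 kg with its knob) about its hinge at the case's far side, rad: 0 = down on the bare rim (deeper than needed), growing as the front lifts; it stays where it is left (balanced hinge, friction 0.06 N m). Meets the seal between 0.056 and 0.099, is held latched between about 0.014 and 0.058
- hatch_front (a point): point on the hatch's outer face in the middle of its front edge, 190 mm from the hinge line and 8 mm above the hatch's underside; its x axis points to the hinge along the hatch, z out of its outer face
- wing_knob (a joint): angle of the wing knob, rad: 0 = wing parallel to the hinge line, tongue withdrawn (towards the case's -y), growing clockwise seen from above; from 1.25 the tongue is fully behind the frame edge, 1.6 is the end stop. Friction 0.03 N m. If the hatch is not pressed down far enough, the tongue butts against the strike plate at about 0.5 and must not be forced (over 25 N)
- wing_mid (a point): middle of the knob's black wing (46 mm long, 11 thick, 26 high), on the knob's axis, 145 mm from the hinge line, 26.5 mm above the hatch's underside; y along the wing, z out of the hatch. 13 mm below this point the wing stands on a round flange, 52 mm diameter, that turns with it. Under the hatch a 42 mm long, 5 mm thick tongue points along this point's -y
- vial: glass vial with black cap, 22 mm diameter, 56 mm high, standing to the right of the case; origin at its underside
- loupe: folding loupe, 33 x 41 x 14 mm, left of the case; origin at its underside
- block: dark wooden rest block, 45 x 85 x 26 mm, left of the case and nearer the robot; origin at its underside
- seal_frame: fixed steel rail in the front rim, origin at its underside; on it the riser with strike plate and black rubber seal strip (9 x 176 mm, 187 mm from the hinge line). The seal's free top is 10.5 to 18.5 mm above the case's rim; it gives 1 mm per 1.3 N. About 10 N on it (12 to 14 N pressed on the knob) lets the tongue pass; above 14 N (16 N or more on the knob) it is crushed

How it is judged:
By the outcome, as a careful person would: the job done as asked, in the order asked, and still so for the second after the job is handed in, with the robot touching nothing.
It also fails if it takes over 72 s, if anything falls off the work surface, if the arm or the gripper's body presses on something with over 40 N, if the wrist force passes 120 N, or if a joint passes its speed limit or range.

### The arm

A 7-joint arm with a two-finger parallel gripper is mounted at the origin on a cart in front of the work surface, level with it; the furniture and walls round the work are solid. World frame = base frame: x ahead of the robot, y to its left, z up, the work surface at z = 0. Lengths are in m, angles in rad, forces in N, time in s.
With the tool pointing down it reaches from about 0.4 to 0.85 m from the base axis. Payload 4.5 kg.
Tool frame: the origin (TCP) lies on the centre line of the jaws, within the pads' length; the fingertips stand 14 mm ahead of it and the grasp point (between the pads) lies 5 mm behind it (r.finger_overhang is the z of the fingertips in the tool frame, in m); z points along the fingers, y is the line along which they close (so a half turn about z gives the same grasp; the last joint's range is limited). The gripper opens to 88 mm and grips with 3 to 60 N. Pads are 18 mm wide; open, the fingers measure 123 mm over their backs; the gripper's body (75 mm by 187 mm) begins 45 mm behind the grasp point.
Start: joints at [1.369, 0.689, -0.195, 1.565, 0.157, 0.902, -0.215], TCP at [0.146, -0.608, 0.253] pointing down, gripper open.
Joint ranges: [-3.01, 3.01], [-0.46, 2.08], [-1.47, 1.51], [0.13, 2.56], [-1, 4.14], [0.04, 2.09], [-2.66, 2.66]. Speed limits (rad/s): [2.57, 2.57, 3.14, 3.14, 3.14, 3.14, 3.14].

### API

Orientations are given as a unit quaternion [w, x, y, z].
In Python, from station import r gives the robot as it stands. The module is installed in compiled form; this text tells all that it offers.
- The arm moves only by the tool play_rows, never from a script. Its argument "targets" is a list that holds one entry, the list of rows, each a list of 7 numbers: the turn, a rotation vector about the tool's x, y, z in degrees, then the shift along the tool's x, y, z in mm, then the finger opening in mm, from 0 to 88.1. A call has 1 to 10 rows; each row is the pose to reach, as a shift and turn from the pose commanded when the call began, along the tool's axes at that moment; what a row does not reach only later rows make up. A row lasts 1/10 s, in which the tool goes at most 50 mm and 8.59 degrees, less where a joint would pass 70% of its speed; a pose out of reach is approached as far as the arm can. A call with a gripper value outside its range is refused whole. The fingers move at their own pace and stop on an object; the grip force is fixed at half the most. Time passes only in rows, so rows that repeat a pose let the fingers close. It gives the time, the measured TCP pose, the force, the opening and the grip force at its end, in the units of the state.
- r.get_obs(): the state, without advancing time (a new reading comes with each control period).
- r.read_camera(name): name is "scene" or "side" or "wrist"; returns a dict with "img" (420x560x3 uint8, red, green, blue), "depth" (420x560 float32, m along the optical axis (not along the pixel's ray), 0 where there is no reading), "fx", "fy", "cx", "cy" (pixels), "k1" (the pictures are not rectified: a ray, as slopes to the right and down, at radius r is drawn at 1 + k1 r^2 times it, then the intrinsics apply), "world_from_camera" (4x4, takes a point from camera to world coordinates); the wrist camera has in their place "tool_from_camera" (4x4, takes a point from camera to tool coordinates, whose origin is the TCP and whose axes are the flange's). Camera axes: x right, y down, z forward; pixel columns grow to the right and rows downward; lengths in m; the calibration is good to about 2 mm. A picture is of the moment at which its call begins: read the wrist's pose just before it.
- r.close_job(): hands the job in; it is judged then, once.
The state is a dict: "time_s": time; "q": joint angles; "dq": joint speeds; "tau": joint torques, N m; "tcp_pos": TCP position; "orientation": TCP orientation; "force": force on the tool from outside, world axes, zero at the start; "ft_torque": the same for the moment, N m; "finger_gap": finger opening in m; "gripper_force": force on a finger pad.
Only numpy, scipy, OpenCV 4.12 (cv2) and the standard library are available. Lean on these libraries where they do the work, as an engineer would, in place of code of your own. Each camera call takes 0.05 s, during which the arm holds its last target. There are 200 camera calls.

## Working session

There is one attempt and no reset: what is moved stays moved. The work goes in short steps, Python scripts to look and compute and a tool call to move; the robot and the scene stay as the last step left them, time stands still between calls to the robot, and variables do not carry over. Pictures are saved under pics/ and viewed, at most 10 in all, crops included, and the job is handed in when it is done.

Besides the shell and the picture viewer there is one more tool, called after "Emit:" as a command line: name --argument value ..., lists and objects as JSON in quotes. play_rows: Moves the arm, as the interface text tells. Its arguments: {"type":"object","properties":{"targets":{"type":"array"}},"required":["targets"]}

```bash
mkdir -p pics; cat > h.py <<'E'
import numpy as np, cv2
from station import r
from scipy.spatial.transform import Rotation as R
def cam(n):
    o=r.get_obs(); c=r.read_camera(n)
    if n=="wrist":
        T=np.eye(4); q=o["orientation"]; T[:3,:3]=R.from_quat([q[1],q[2],q[3],q[0]]).as_matrix(); T[:3,3]=o["tcp_pos"]
        c["W"]=T@np.array(c["tool_from_camera"])
    else: c["W"]=np.array(c["world_from_camera"])
    return c
def slopes(c,u,v):
    K=np.array([[c["fx"],0,c["cx"]],[0,c["fy"],c["cy"]],[0,0,1.]])
    return cv2.undistortPoints(np.array([[[u,v]]],float),K,np.array([c["k1"],0,0,0.]))[0,0]
def ray(c,u,v):
    s=slopes(c,u,v); W=c["W"]; return W[:3,3], W[:3,:3]@np.array([s[0],s[1],1])
def pt(c,u,v):
    d=c["depth"]; w=d[int(v)-1:int(v)+2,int(u)-1:int(u)+2]; w=w[w>0]
    o,k=ray(c,u,v); return o+k*np.median(w) if len(w) else None
def cloud(c):
    H,Wd=c["depth"].shape; vv,uu=np.mgrid[:H,:Wd]
    K=np.array([[c["fx"],0,c["cx"]],[0,c["fy"],c["cy"]],[0,0,1.]])
    p=cv2.undistortPoints(np.stack([uu.ravel(),vv.ravel()],-1)[:,None].astype(float),K,np.array([c["k1"],0,0,0.]))[:,0]
    P=np.c_[p,np.ones(len(p))]*c["depth"].ravel()[:,None]
    return (P@c["W"][:3,:3].T+c["W"][:3,3]).reshape(H,Wd,3)
def save(c,n): cv2.imwrite("pics/"+n+".png",cv2.cvtColor(c["img"],cv2.COLOR_RGB2BGR))
def obs():
    o=r.get_obs(); np.set_printoptions(precision=4,suppress=True)
    for k in ("time_s","q","tcp_pos","orientation","force","ft_torque","finger_gap","gripper_force"): print(k,np.round(o[k],4))
E
python3 - <<'E'
from h import *
obs(); print(r.finger_overhang)
a=cam("scene"); b=cam("side"); 
save(a,"scene0"); save(b,"side0")
for c in (a,b): print(c["W"].round(3).tolist(),c["fx"],c["k1"])
E
```

```text
time_s 0.0
q [ 1.3688  0.69   -0.1945  1.5664  0.1573  0.9025 -0.2151]
tcp_pos [ 0.1458 -0.6071  0.2519]
orientation [-0.0009  0.9931  0.1177 -0.0002]
force [ 0.3679 -0.2058 -0.5855]
ft_torque [ 0.0362  0.0494 -0.0416]
finger_gap 0.0878
gripper_force 0.0
0.014
[[0.786, -0.4, 0.472, 0.107], [-0.618, -0.492, 0.613, -0.492], [-0.013, -0.774, -0.634, 0.724], [0.0, 0.0, 0.0, 1.0]] 538.3239457946164 0.03862501166534822
[[-0.357, -0.766, 0.535, 0.11], [-0.934, 0.298, -0.198, 0.292], [-0.008, -0.57, -0.821, 0.811], [0.0, 0.0, 0.0, 1.0]] 501.5156566408877 -0.06532514962680196
```

View pics/scene0.png

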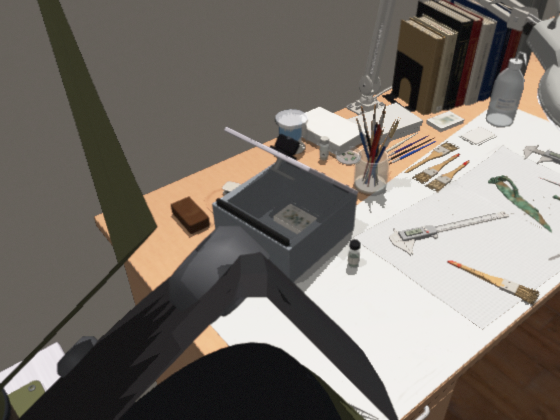

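View pics/side0.png

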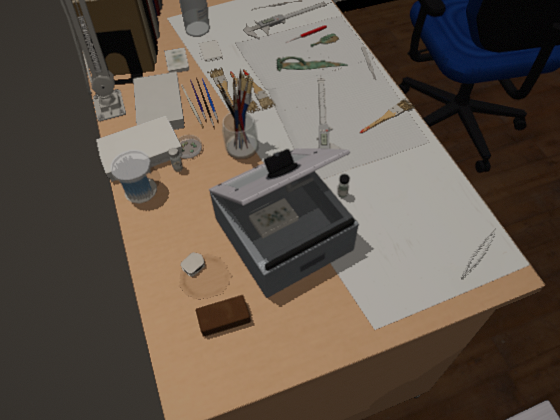

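The case lies mid-bench: seal in side view from (266,262) to (353,222), knob at (280,162) on the half-open hatch. The vial is at (344,185), the loupe at (194,264) and the block at (222,315).

```bash
python3 - <<'E'
from h import *
a=cam("scene"); b=cam("side")
A=a["img"][100:310,170:390]; B=b["img"][130:300,190:370]
A=cv2.resize(A,None,fx=2.7,fy=2.7); B=cv2.resize(B,None,fx=4,fy=3.3)
cv2.imwrite("pics/a1.png",cv2.cvtColor(A,4)); cv2.imwrite("pics/b1.png",cv2.cvtColor(cv2.resize(b["img"][130:300,190:370],None,fx=3.5,fy=3.5),4))
for c,n,L in ((a,"scene",[(286,147),(228,129),(350,189),(218,203),(286,240),(355,243),(354,262)]),(b,"side",[(280,162),(212,190),(350,151),(220,197),(266,265),(353,222),(270,287),(355,237),(344,180)])):
    for p in L: print(n,p,pt(c,*p))
E
```

```text
scene (286, 147) [0.59290227 0.12012156 0.20626656]
scene (228, 129) [0.52849578 0.20083528 0.22924465]
scene (350, 189) [0.68122581 0.04418821 0.11641916]
scene (218, 203) [0.48422702 0.18594065 0.09505945]
scene (286, 240) [0.51548703 0.02448066 0.10149893]
scene (355, 243) [ 0.63612239 -0.02133629  0.05610853]
scene (354, 262) [ 0.63083152 -0.02829488  0.01685516]
side (280, 162) [0.5949746  0.12548724 0.21001555]
side (212, 190) [0.65820218 0.23178157 0.11087921]
side (350, 151) [ 0.73676112 -0.08279734  0.00271593]
side (220, 197) [0.65327154 0.22101415 0.09109987]
side (266, 265) [0.48764682 0.19182426 0.10202207]
side (353, 222) [0.51618171 0.02390462 0.09517614]
side (270, 287) [0.48080268 0.19016237 0.03458041]
side (355, 237) [0.51361902 0.01574999 0.04567847]
side (344, 180) [ 0.6320864  -0.01575388  0.0564168 ]
```

View pics/b1.png

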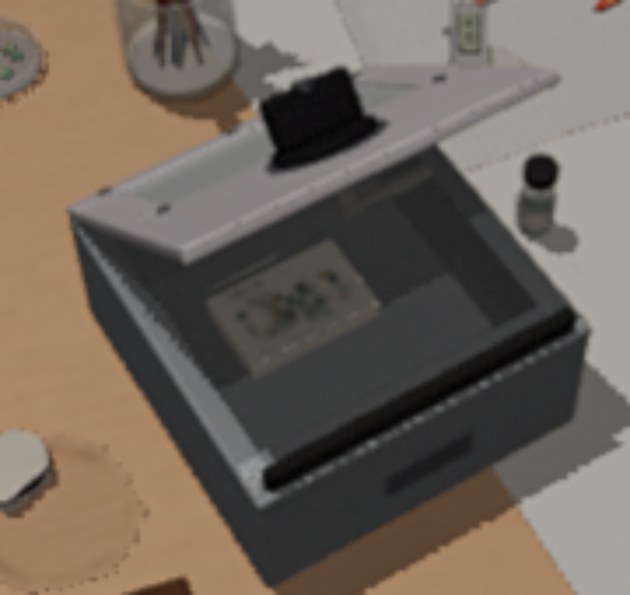

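View pics/a1.png

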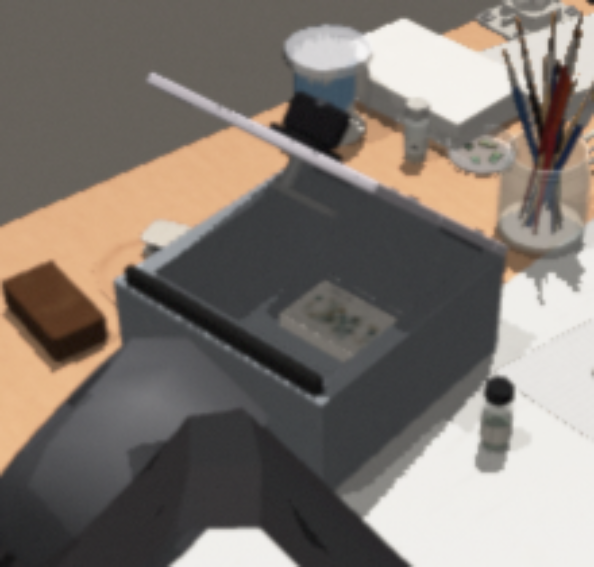

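```bash
python3 - <<'E'
from h import *
def fitdir(P):
    m=P.mean(0); return m,np.linalg.svd(P-m,full_matrices=False)[2]
for n in("side","scene"):
    c=cam(n); P=cloud(c); g=c["img"].max(-1).astype(int); inb=(P[...,0]>.45)&(P[...,0]<.75)&(P[...,1]>-.02)&(P[...,1]<.27)&(c["depth"]>0)
    s=inb&(g<28)&(P[...,2]>.085)&(P[...,2]<.118)&(P[...,0]<.55)
    n1,l,st,ce=cv2.connectedComponentsWithStats(s.astype(np.uint8)); k=1+np.argmax(st[1:,4]); Q=P[l==k]
    m,V=fitdir(Q[:,:2]); e=V[0]*np.sign(V[0][1]); t=(Q[:,:2]-m)@e; lo,hi=np.percentile(t,[1,99])
    print(n,"seal",len(Q),m,"yaw",np.degrees(np.arctan2(-e[0],e[1])),"len",hi-lo,"ctr",m+e*(lo+hi)/2,"z pct",np.percentile(Q[:,2],[5,50,90,97]))
    pl=inb&(P[...,2]>.10)&(g>90)&(P[...,0]>.5)
    n1,l,st,ce=cv2.connectedComponentsWithStats(pl.astype(np.uint8)); k=1+np.argmax(st[1:,4]); Q=P[l==k]
    m,V=fitdir(Q); print("plate",len(Q),m,"normal",V[2], "rms",np.std((Q-m)@V[2]), "tilt",np.degrees(np.arccos(abs(V[2][2]))))
    kn=inb&(P[...,2]>.17)&(g<40); n1,l,st,ce=cv2.connectedComponentsWithStats(kn.astype(np.uint8)); k=1+np.argmax(st[1:,4]); Q=P[l==k]; print("knob",len(Q),np.percentile(Q,[3,50,97],axis=0).tolist(), ce[k])
    rim=inb&(P[...,2]>.08)&(P[...,2]<.097)&(g>45)&(g<130); print("rim z",np.median(P[rim][:,2]),rim.sum())
    vi=(P[...,0]>.6)&(P[...,0]<.67)&(P[...,1]>-.05)&(P[...,1]<0.005)&(P[...,2]>.03)&(g<50); print("vial",np.median(P[vi],axis=0))
E
```

```text
side seal 613 [0.50024518 0.11134866] yaw 10.568128277037285 len 0.16788622686419868 ctr [0.50072066 0.10880012] z pct [0.09215673 0.10117809 0.10422597 0.10497938]
plate 2595 [0.59245649 0.13422153 0.18720387] normal [-0.66102457 -0.12626843 -0.73966398] rms 0.0027349821584423495 tilt 42.29720034844476
knob 572 [[0.57175776369514, 0.10624092617416565, 0.19955753854786554], [0.5929364263779393, 0.12729755677405163, 0.21053789351265612], [0.604632767199796, 0.1472968882572476, 0.21903834433915306]] [279.81118881 164.0506993 ]
rim z 0.0898633278112223 1909
vial [ 0.63485231 -0.01738478  0.056016  ]
scene seal 310 [0.50041065 0.09818739] yaw 10.533246557484947 len 0.16550119418162976 ctr [0.49947616 0.10321317] z pct [0.09115907 0.09634784 0.10034966 0.10135942]
plate 660 [0.56735542 0.09079771 0.2118759 ] normal [-0.6575844  -0.12144243 -0.7435284 ] rms 0.0025882976410537386 tilt 41.96714484854274
knob 338 [[0.5727132139272294, 0.10050146816346743, 0.19925523828397573], [0.594659860581489, 0.11832863512390723, 0.20970564098724953], [0.6048114784530113, 0.1420490144844575, 0.21795034851927164]] [286.46449704 145.59763314]
rim z 0.08833161698178638 1765
vial [ 0.6325864  -0.02186233  0.05551493]
```

Emit:
play_rows --targets '[[[0, 0, -4.4, 29, -28, -15, 0], [0, 0, -8.8, 58, -56, -30, 0], [0, 0, -13.2, 87, -83, -40, 0], [0, 0, -17.6, 116, -111, -50, 0], [0, 0, -22, 145, -139, -60, 0], [0, 0, -26.4, 174, -166, -60, 0], [0, 0, -30.8, 203, -194, -60, 0], [0, 0, -35.2, 232, -222, -60, 0], [0, 0, -39.6, 261, -249, -60, 0], [0, 0, -44, 290, -277, -60, 0]]]'

```text
time_s: 1.3
tcp_pos: [0.364, -0.2694, 0.3129]
orientation: [0.0, 0.876, 0.482, 0.0]
force: [0.7, 0.1, -0.1]
finger_gap: 0.01
gripper_force: 0.0
```

```bash
cat >> h.py <<'E'
def to(x,y,z,yaw_y=10.5,tilt=0):
    "delta in tool axes; tool y along world azimuth yaw_y, tool tilted"
    o=r.get_obs(); q=o["orientation"]; M=R.from_quat([q[1],q[2],q[3],q[0]]).as_matrix()
    a=np.radians(yaw_y); ty=np.array([np.cos(a),np.sin(a),0]); tz=np.array([0,0,-1.])
    G=np.c_[np.cross(ty,tz),ty,tz]@R.from_rotvec([np.radians(tilt),0,0]).as_matrix()
    print("rot",np.degrees(R.from_matrix(M.T@G).as_rotvec()).round(2),"shift mm",(M.T@(np.array([x,y,z])-o["tcp_pos"])*1000).round(1))
E
python3 -c "
from h import *
obs();to(.581,.067,.30)"
```

```text
time_s 1.3
q [ 0.8561  0.4046 -0.4617  1.9697  0.2427  0.82   -0.3043]
tcp_pos [ 0.364  -0.2694  0.3129]
orientation [0.0004 0.876  0.4823 0.    ]
force [ 0.7211  0.1223 -0.0652]
ft_torque [-0.0045 -0.1039 -0.048 ]
finger_gap 0.01
gripper_force 0.0
rot [  0.03   0.03 -42.83] shift mm [400.3   3.5  12.8]
```

Emit:
play_rows --targets '[[[0, 0, -4.3, 40, 0, 0, 0], [0, 0, -8.6, 80, 1, 0, 0], [0, 0, -12.9, 120, 1, 0, 0], [0, 0, -17.2, 160, 2, 0, 0], [0, 0, -21.5, 200, 2, 0, 0], [0, 0, -25.8, 240, 2, 0, 0], [0, 0, -30.1, 280, 3, 0, 0], [0, 0, -34.4, 320, 3, 0, 0], [0, 0, -38.7, 360, 3, 0, 0], [0, 0, -42.8, 400, 3.5, 0, 0]]]'

```text
time_s: 2.3
tcp_pos: [0.5818, 0.0662, 0.3127]
orientation: [0.0, 0.64, 0.769, -0.0]
force: [0.3, 0.1, 0.2]
finger_gap: 0.0007
gripper_force: 0.0
```

```bash
python3 - <<'E'
from h import *
obs();to(.581,.067,.25)
c=cam("wrist"); save(c,"w1")
E
```

```text
time_s 2.3
q [ 0.1712  0.6249 -0.6373  1.5981  0.4118  1.0564 -0.3986]
tcp_pos [0.5818 0.0662 0.3127]
orientation [ 0.0001  0.6396  0.7687 -0.0002]
force [0.2658 0.065  0.1726]
ft_torque [-0.0838 -0.1674  0.018 ]
finger_gap 0.0007
gripper_force 0.0
rot [-0.    0.03 -0.03] shift mm [ 1.  -0.6 62.7]
```

View pics/w1.png

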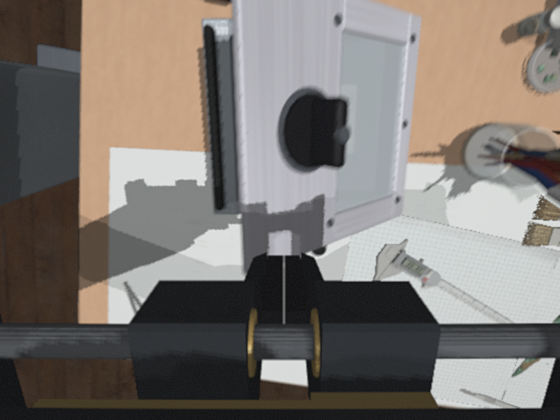

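The wrist view shows the hatch aligned with the tool, the knob at (320,130) and the seal at (215,115) to the left. The fingers are over the hatch's right half. I'll descend until they make contact.

Emit:
play_rows --targets '[[[0, 0, 0, 0, 3, 20, 0], [0, 0, 0, 0, 6, 40, 0], [0, 0, 0, 0, 7, 58, 0], [0, 0, 0, 0, 7, 68, 0], [0, 0, 0, 0, 7, 74, 0], [0, 0, 0, 0, 7, 77, 0], [0, 0, 0, 0, 7, 80, 0], [0, 0, 0, 0, 7, 83, 0], [0, 0, 0, 0, 6, 86, 0], [0, 0, 0, 0, 5, 88, 0]]]'

```text
time_s: 3.35
tcp_pos: [0.586, 0.0658, 0.2248]
orientation: [0.0, 0.641, 0.768, 0.0]
force: [0.4, 0.1, -0.3]
finger_gap: 0.0002
gripper_force: 0.0
```

```bash
cat >> h.py <<'E'
def plate():
    "hatch angle (deg) and hinge height from side+scene bright plate"
    c=cam("side"); P=cloud(c); g=c["img"].max(-1).astype(int)
    ex=np.array([.983,.182]); h=np.array([.684,.142]); d=P[...,:2]-h; X=-(d@ex); Y=d@np.array([-.182,.983])
    m=(c["depth"]>0)&(g>90)&(P[...,2]>.095)&(abs(Y)<.093)&(X>-.01)&(X<.21)&(Y>.03)
    Q=np.c_[X[m],P[...,2][m]]; k=np.polyfit(Q[:,0],Q[:,1],1)
    for _ in range(3):
        e=abs(Q[:,1]-np.polyval(k,Q[:,0])); Q=Q[e<max(.004,1.5*np.median(e))]; k=np.polyfit(Q[:,0],Q[:,1],1)
    print("hatch deg",np.degrees(np.arctan(k[0])),"z0",k[1],len(Q),"Xmax",np.percentile(Q[:,0],98))
    return c
E
python3 -c "
from h import *
obs();plate()"
```

```text
time_s 3.35
q [ 0.1401  0.7266 -0.5832  1.6938  0.4978  0.8734 -0.4738]
tcp_pos [0.586  0.0658 0.2248]
orientation [0.0002 0.6407 0.7678 0.0001]
force [ 0.3992  0.1252 -0.2883]
ft_torque [-0.0285 -0.1152 -0.0072]
finger_gap 0.0002
gripper_force 0.0
hatch deg 41.81474459493781 z0 0.10307741058104042 1115 Xmax 0.14383057099032995
```

Emit:
play_rows --targets '[[[0, 0, 0, 0, -4, 0, 0], [0, 0, 0, 0, -9, 3, 0], [0, 0, 0, 0, -14, 7, 0], [0, 0, 0, 0, -18, 11, 0], [0, 0, 0, 0, -21, 16, 0], [0, 0, 0, 0, -25, 21, 0], [0, 0, 0, 0, -28, 26, 0], [0, 0, 0, 0, -31, 31, 0], [0, 0, 0, 0, -34, 36, 0], [0, 0, 0, 0, -36, 40, 0]]]'

```text
time_s: 4.4
tcp_pos: [0.5503, 0.0592, 0.1842]
orientation: [-0.0, 0.641, 0.768, -0.0]
force: [0.5, -0.3, 0.2]
finger_gap: 0.0001
gripper_force: 0.2
```

```bash
python3 -c "
from h import *
obs();plate()"
```

```text
time_s 4.4
q [ 0.1302  0.7361 -0.5448  1.8399  0.5545  0.7222 -0.547 ]
tcp_pos [0.5503 0.0592 0.1842]
orientation [-0.0001  0.6407  0.7678 -0.0002]
force [ 0.4703 -0.2978  0.1746]
ft_torque [-0.0399 -0.1217  0.0107]
finger_gap 0.0001
gripper_force 0.2198
hatch deg 24.27084218055153 z0 0.09951794657669734 2533 Xmax 0.17804426907176127
```

Emit:
play_rows --targets '[[[0, 0, 0, 0, -3, 5, 0], [0, 0, 0, 0, -5, 10, 0], [0, 0, 0, 0, -7, 16, 0], [0, 0, 0, 0, -9, 21, 0], [0, 0, 0, 0, -11, 26, 0], [0, 0, 0, 0, -13, 31, 0], [0, 0, 0, 0, -14, 36, 0], [0, 0, 0, 0, -15, 40, 0], [0, 0, 0, 0, -16, 44, 0], [0, 0, 0, 0, -17, 47, 0]]]'

```text
time_s: 5.45
tcp_pos: [0.5339, 0.0563, 0.1373]
orientation: [0.0, 0.641, 0.768, 0.0]
force: [0.7, 0.4, 0.6]
finger_gap: 0.0005
gripper_force: 0.1
```

```bash
python3 -c "
from h import *
obs();plate()"
```

```text
time_s 5.45
q [ 0.094   0.785  -0.4788  1.9236  0.6297  0.586  -0.6235]
tcp_pos [0.5339 0.0563 0.1373]
orientation [0.     0.6407 0.7678 0.    ]
force [0.7029 0.3961 0.6326]
ft_torque [-0.019  -0.1545 -0.0046]
finger_gap 0.0005
gripper_force 0.1441
hatch deg 8.36508238168129 z0 0.09765309907948883 3401 Xmax 0.19421906411052184
```

Emit:
play_rows --targets '[[[0, 0, 0, 0, 0, 1, 0], [0, 0, 0, 0, 0, 2, 0], [0, 0, 0, 0, 0, 3, 0], [0, 0, 0, 0, 0, 4, 0], [0, 0, 0, 0, 0, 5, 0], [0, 0, 0, 0, 0, 6, 0], [0, 0, 0, 0, 0, 7, 0], [0, 0, 0, 0, 0, 8, 0], [0, 0, 0, 0, 0, 9, 0], [0, 0, 0, 0, 0, 10, 0]]]'

```text
time_s: 6.5
tcp_pos: [0.5339, 0.0563, 0.1276]
orientation: [0.0, 0.641, 0.768, -0.0]
force: [0.4, 0.0, 0.3]
finger_gap: 0.0004
gripper_force: 0.2
```

Emit:
play_rows --targets '[[[0, 0, 0, 0, 0, 0.6, 0], [0, 0, 0, 0, 0, 1.2, 0], [0, 0, 0, 0, 0, 1.2, 0]]]'

```text
time_s: 6.8
tcp_pos: [0.5339, 0.0563, 0.1264]
orientation: [-0.0, 0.641, 0.768, -0.0]
force: [-0.5, -0.4, -0.6]
finger_gap: 0.0007
gripper_force: 0.0
```

Emit:
play_rows --targets '[[[0, 0, 0, 0, 0, 0.6, 0], [0, 0, 0, 0, 0, 1.2, 0], [0, 0, 0, 0, 0, 1.2, 0]]]'

```text
time_s: 7.1
tcp_pos: [0.5339, 0.0563, 0.1252]
orientation: [0.0, 0.641, 0.768, -0.0]
force: [0.0, 0.5, 0.1]
finger_gap: 0.0009
gripper_force: 0.0
```

Emit:
play_rows --targets '[[[0, 0, 0, 0, 0, 0.6, 0], [0, 0, 0, 0, 0, 1.2, 0], [0, 0, 0, 0, 0, 1.2, 0]]]'

```text
time_s: 7.4
tcp_pos: [0.5338, 0.0562, 0.1241]
orientation: [0.0, 0.641, 0.768, -0.0]
force: [-0.8, 0.1, 1.1]
finger_gap: 0.0004
gripper_force: 0.7
```

Emit:
play_rows --targets '[[[0, 0, 0, 0, 0, 0.6, 0], [0, 0, 0, 0, 0, 1.2, 0], [0, 0, 0, 0, 0, 1.2, 0]]]'

```text
time_s: 7.7
tcp_pos: [0.5337, 0.0562, 0.1229]
orientation: [-0.0, 0.641, 0.768, -0.0]
force: [-1.8, 0.4, 3.7]
finger_gap: 0.0007
gripper_force: 1.5
```

Emit:
play_rows --targets '[[[0, 0, 0, 0, 0, -3, 0], [0, 0, 0, 0, 0, -20, 0], [0, 0, 0, 0, 0, -55, 88], [0, 0, 0, 0, 5, -90, 88], [0, 0, 0, 0, 10, -90, 88], [0, 0, 0, 0, 10, -90, 88], [0, 0, 0, 0, 10, -90, 88]]]'

```text
time_s: 8.4
tcp_pos: [0.543, 0.0576, 0.2118]
orientation: [-0.001, 0.641, 0.768, -0.001]
force: [-0.5, 0.6, -0.7]
finger_gap: 0.0385
gripper_force: 0.0
```

```bash
python3 - <<'E'
from h import *
obs(); s=plate(); a=cam("scene"); w=cam("wrist"); save(w,"w2")
for n,c in (("side",s),("scene",a),("wrist",w)):
    P=cloud(c); g=c["img"].max(-1).astype(int)
    top=(g<45)&(abs(P[...,0]-.5436)<.04)&(abs(P[...,1]-.116)<.05)&(P[...,2]>.125)&(P[...,2]<.150)&(c["depth"]>0)
    n1,l,st,ce=cv2.connectedComponentsWithStats(top.astype(np.uint8))
    if n1<2: print(n,"none"); continue
    k=1+np.argmax(st[1:,4]); Q=P[l==k]; 
    T=Q[Q[:,2]>np.percentile(Q[:,2],97)-.004]
    rc=cv2.minAreaRect((T[:,:2]*1000).astype(np.float32)); print(n,len(Q),len(T),"z97",np.percentile(Q[:,2],97),"topmean",T.mean(0),"rect mm",rc)
E
```

```text
time_s 8.4
q [ 0.1521  0.692  -0.5754  1.835   0.521   0.7721 -0.5222]
tcp_pos [0.543  0.0576 0.2118]
orientation [-0.0005  0.6408  0.7677 -0.0009]
force [-0.5095  0.6471 -0.6715]
ft_torque [-0.0192 -0.0158 -0.0296]
finger_gap 0.0385
gripper_force 0.0
hatch deg 4.482297394667549 z0 0.09737579105793727 3534 Xmax 0.1956696277281874
side 204 91 z97 0.1414576451700725 topmean [0.5453 0.1183 0.1395] rect mm ((545.8844604492188, 117.3386459350586), (10.269243240356445, 40.89272689819336), 7.410261631011963)
scene 149 53 z97 0.13962985474787284 topmean [0.5438 0.1114 0.1376] rect mm ((543.3541259765625, 114.103759765625), (7.624949932098389, 39.22591781616211), 10.230989456176758)
wrist 1153 916 z97 0.14149561539056862 topmean [0.5472 0.1162 0.1399] rect mm ((547.3436889648438, 116.58494567871094), (10.710408210754395, 44.80751419067383), 10.132721900939941)
```

View pics/w2.png

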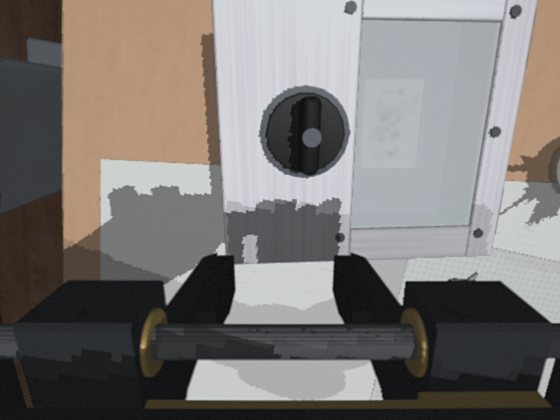

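Wing top centre is at about (0.5465, 0.1165, 0.1395) with yaw 10°, at pixel (310,135) in the wrist view. The hatch rests on the seal at about 4.4°.

```bash
python3 -c "
from h import *
to(.5455,.116,.165,10.3,2.5);to(.5455,.116,.129,10.3,2.5)"
```

```text
rot [2.35 0.01 0.03] shift mm [56.8 13.2 46.7]
rot [2.35 0.01 0.03] shift mm [56.8 13.3 82.7]
```

Emit:
play_rows --targets '[[[1, 0, 0, 20, 5, 0, 88], [2, 0, 0, 40, 10, 0, 88], [2.4, 0, 0, 57, 13.2, 0, 88], [2.4, 0, 0, 57, 13.2, 20, 88], [2.4, 0, 0, 57, 13.2, 40, 88], [2.4, 0, 0, 57, 13.2, 46, 88], [2.4, 0, 0, 57, 13.2, 46, 88]]]'

```text
time_s: 9.25
tcp_pos: [0.5456, 0.1162, 0.1657]
orientation: [-0.014, 0.64, 0.768, -0.017]
force: [-0.3, -0.3, 0.3]
finger_gap: 0.0879
gripper_force: 0.0
```

```bash
python3 - <<'E'
from h import *
obs(); s=plate(); a=cam("scene"); w=cam("wrist"); save(w,"w3")
to(.5455,.116,.129,10.3,2.5)
E
```

```text
time_s 9.25
q [ 0.0198  0.7834 -0.5378  1.7993  0.5399  0.7577 -0.6272]
tcp_pos [0.5456 0.1162 0.1657]
orientation [-0.0142  0.6404  0.7677 -0.0174]
force [-0.3143 -0.3349  0.3483]
ft_torque [-0.0297 -0.1406 -0.0296]
finger_gap 0.0879
gripper_force 0.0
hatch deg 4.646832766038396 z0 0.09718424910979395 3340 Xmax 0.19298861810372603
rot [ 0.16 -0.01  0.  ] shift mm [-0.5  0.1 38.6]
```

View pics/w3.png

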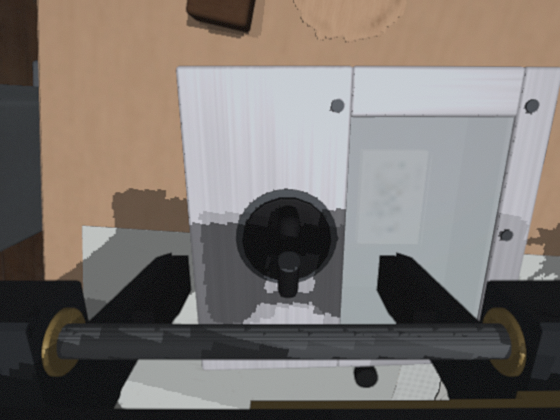

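Emit:
play_rows --targets '[[[0, 0, 0, 0, 0, 12, 88], [0, 0, 0, 0, 0, 24, 88], [0, 0, 0, 0, 0, 30, 88], [0, 0, 0, 0, 0, 33, 88], [0, 0, 0, 0, 0, 35, 88], [0, 0, 0, 0, 0, 35, 88]]]'

```text
time_s: 10.0
tcp_pos: [0.545, 0.1163, 0.1317]
orientation: [-0.013, 0.641, 0.768, -0.016]
force: [-0.5, -0.7, -1.0]
finger_gap: 0.0882
gripper_force: 0.0
```

Emit:
play_rows --targets '[[[0, 0, 0, 0, 0, 0, 40], [0, 0, 0, 0, 0, 0, 25], [0, 0, 0, 0, 0, 0, 15], [0, 0, 0, 0, 0, 0, 15], [0, 0, 0, 0, 0, 0, 15], [0, 0, 0, 0, 0, 0, 15], [0, 0, 0, 0, 0, 0, 15], [0, 0, 0, 0, 0, 0, 15]]]'

```text
time_s: 10.8
tcp_pos: [0.5451, 0.1163, 0.1319]
orientation: [-0.013, 0.641, 0.768, -0.016]
force: [0.3, 0.6, -0.4]
finger_gap: 0.0263
gripper_force: 0.0
```

Emit:
play_rows --targets '[[[0, 0, 0, 0, 0, 1.5, 15], [0, 0, 0, 0, 0, 2.5, 15], [0, 0, 0, 0, 0, 2.5, 13], [0, 0, 0, 0, 0, 2.5, 12]]]'

```text
time_s: 11.2
tcp_pos: [0.5468, 0.1167, 0.1297]
orientation: [-0.013, 0.641, 0.767, -0.014]
force: [5.0, 0.9, -2.0]
finger_gap: 0.0123
gripper_force: 2.7
```

Emit:
play_rows --targets '[[[0, 0, 0, 0, 0, 0, 11], [0, 0, 0, 0, 0, 0, 10], [0, 0, 0, 0, 0, 0, 9], [0, 0, 0, 0, 0, 0, 8], [0, 0, 0, 0, 0, 0, 6]]]'

```text
time_s: 11.7
tcp_pos: [0.5469, 0.1167, 0.1296]
orientation: [-0.012, 0.641, 0.767, -0.014]
force: [5.8, 0.9, -3.7]
finger_gap: 0.011
gripper_force: 30.0
```

Emit:
play_rows --targets '[[[0, 0, 0, 0, 1, 0, 6], [0, 0, 0, 0, 2, 0, 6], [0, 0, 0, 0, 2, 0, 6]]]'

```text
time_s: 12.0
tcp_pos: [0.547, 0.1167, 0.1293]
orientation: [-0.013, 0.641, 0.768, -0.016]
force: [4.2, 1.2, -2.6]
finger_gap: 0.0111
gripper_force: 30.0
```

```bash
python3 -c "
from h import *
obs();plate()"
```

```text
time_s 12.0
q [-0.0026  0.8348 -0.5001  1.8205  0.5849  0.6824 -0.6644]
tcp_pos [0.547  0.1167 0.1293]
orientation [-0.0135  0.6406  0.7676 -0.016 ]
force [ 4.1874  1.2359 -2.5911]
ft_torque [ 0.1191 -0.6496 -0.0233]
finger_gap 0.0111
gripper_force 29.9994
hatch deg 4.47713750918043 z0 0.09738902152887373 3047 Xmax 0.19259115850820818
```

Emit:
play_rows --targets '[[[0, 0, 0, 0, 0.3, 1, 6], [0, 0, 0, 0, 0.6, 2, 6], [0, 0, 0, 0, 1, 3, 6], [0, 0, 0, 0, 1, 4, 6], [0, 0, 0, 0, 1, 4, 6]]]'

```text
time_s: 12.55
tcp_pos: [0.5466, 0.1166, 0.1259]
orientation: [-0.014, 0.64, 0.768, -0.017]
force: [-1.7, -0.6, 8.1]
finger_gap: 0.0107
gripper_force: 30.0
```

```bash
python3 -c "
from h import *
obs();plate()"
```

```text
time_s 12.55
q [-0.005   0.8399 -0.4968  1.8218  0.5886  0.678  -0.6674]
tcp_pos [0.5466 0.1166 0.1259]
orientation [-0.0137  0.6404  0.7678 -0.017 ]
force [-1.7294 -0.5767  8.1229]
ft_torque [-0.0963  0.3367  0.0403]
finger_gap 0.0107
gripper_force 30.0006
hatch deg 3.192868820702304 z0 0.09732486717108156 3044 Xmax 0.1925287112815269
```

Emit:
play_rows --targets '[[[0, 0, 0, 0, 0, 0.7, 6], [0, 0, 0, 0, 0, 1.4, 6], [0, 0, 0, 0, 0, 2, 6], [0, 0, 0, 0, 0, 2, 6]]]'

```text
time_s: 13.0
tcp_pos: [0.5464, 0.1166, 0.1244]
orientation: [-0.014, 0.64, 0.768, -0.017]
force: [-2.5, -0.6, 12.9]
finger_gap: 0.0106
gripper_force: 30.0
```

```bash
python3 -c "
from h import *
obs();plate()"
```

```text
time_s 13.0
q [-0.0063  0.8417 -0.4949  1.8233  0.5908  0.6746 -0.6695]
tcp_pos [0.5464 0.1166 0.1244]
orientation [-0.0136  0.6403  0.7678 -0.0171]
force [-2.4737 -0.556  12.8541]
ft_torque [-0.1712  0.452  -0.0474]
finger_gap 0.0106
gripper_force 30.0012
hatch deg 2.6356956456171674 z0 0.09726857881661188 3080 Xmax 0.1928002887324866
```

Emit:
play_rows --targets '[[[0, 0, 4, 0, 0, 0, 6], [0, 0, 8, 0, 0, 0, 6], [0, 0, 12, 0, 0, 0, 6], [0, 0, 16, 0, 0, 0, 6], [0, 0, 20, 0, 0, 0, 6], [0, 0, 20, 0, 0, 0, 6]]]'

```text
time_s: 13.65
tcp_pos: [0.5464, 0.1166, 0.1245]
orientation: [-0.01, 0.764, 0.644, -0.019]
force: [-3.3, -0.7, 12.4]
finger_gap: 0.0105
gripper_force: 30.0
```

```bash
python3 -c "
from h import *
obs();plate()"
```

```text
time_s 13.65
q [-0.0598  0.8256 -0.3991  1.8261  0.4919  0.6346 -0.9284]
tcp_pos [0.5464 0.1166 0.1245]
orientation [-0.0102  0.7644  0.6444 -0.0192]
force [-3.2782 -0.7279 12.4246]
ft_torque [-0.1747  0.404  -0.0585]
finger_gap 0.0105
gripper_force 30.002
hatch deg 2.6899552278269914 z0 0.09713383317972353 3175 Xmax 0.19347810875155141
```

Emit:
play_rows --targets '[[[0, 0, 3, 0, 0, 0.3, 6], [0, 0, 6, 0, 0, 0.3, 6], [0, 0, 9, 0, 0, 0.3, 6], [0, 0, 12, 0, 0, 0.3, 6], [0, 0, 14, 0, 0, 0.3, 6], [0, 0, 14, 0, 0, 0.3, 6]]]'

```text
time_s: 14.3
tcp_pos: [0.5463, 0.1165, 0.1237]
orientation: [-0.008, 0.837, 0.547, -0.02]
force: [-2.7, -1.6, 8.4]
finger_gap: 0.011
gripper_force: 30.0
```

```bash
python3 -c "
from h import *
obs()"
```

```text
time_s 14.3
q [-0.0975  0.8181 -0.332   1.8286  0.418   0.6092 -1.1027]
tcp_pos [0.5463 0.1165 0.1237]
orientation [-0.0081  0.8371  0.5466 -0.0204]
force [-2.7185 -1.5926  8.4322]
ft_torque [-0.1413  0.175  -0.1155]
finger_gap 0.011
gripper_force 30.0013
```

```bash
python3 -c "
from h import *
plate();plate()
w=cam('wrist'); save(w,'w4')"
```

```text
hatch deg 2.4586901990363343 z0 0.09700149974917918 2847 Xmax 0.18955618759987264
hatch deg 2.413380136495241 z0 0.09704460227545655 2903 Xmax 0.19183986819325594
```

View pics/w4.png

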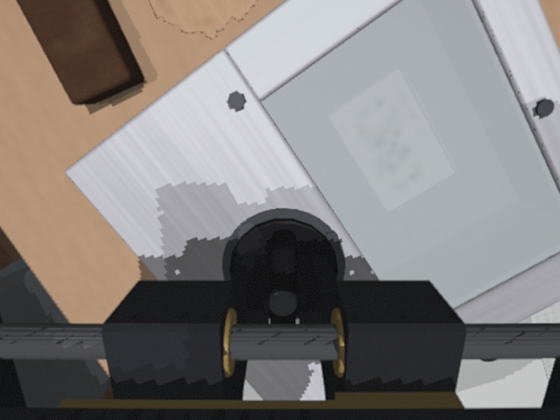

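Wrist view: the wing at (285,250) to (283,302) turned with the gripper. The hatch has come down slightly, so the tongue is passing and nothing is blocked. I'll continue turning.

Emit:
play_rows --targets '[[[0, 0, 3, 0, 0, 0, 6], [0, 0, 6, 0, 0, 0, 6], [0, 0, 9, 0, 0, 0, 6], [0, 0, 12, 0, 0, 0, 6], [0, 0, 15, 0, 0, 0, 6], [0, 0, 15, 0, 0, 0, 6]]]'

```text
time_s: 15.05
tcp_pos: [0.5463, 0.1164, 0.1234]
orientation: [-0.005, 0.901, 0.433, -0.021]
force: [-1.9, -0.6, 5.1]
finger_gap: 0.0109
gripper_force: 30.0
```

```bash
python3 -c "
from h import *
obs();plate()"
```

```text
time_s 15.05
q [-0.1386  0.8115 -0.2604  1.831   0.3338  0.5868 -1.2851]
tcp_pos [0.5463 0.1164 0.1234]
orientation [-0.0054  0.9013  0.4327 -0.0214]
force [-1.8581 -0.6109  5.1356]
ft_torque [-0.0521  0.1035  0.0206]
finger_gap 0.0109
gripper_force 30.0012
hatch deg 2.357285957151196 z0 0.09699846232748281 2533 Xmax 0.19193330331676353
```

Emit:
play_rows --targets '[[[0, 0, 4, 0, 0, 0, 6], [0, 0, 8, 0, 0, 0, 6], [0, 0, 12, 0, 0, 0, 6], [0, 0, 16, 0, 0, 0, 6], [0, 0, 20, 0, 0, 0, 6], [0, 0, 20, 0, 0, 0, 6]]]'

```text
time_s: 15.7
tcp_pos: [0.5462, 0.1164, 0.1233]
orientation: [-0.002, 0.963, 0.269, -0.022]
force: [-2.4, -0.7, 4.8]
finger_gap: 0.0104
gripper_force: 30.0
```

Emit:
play_rows --targets '[[[0, 0, 4, 0, 0, 0, 6], [0, 0, 8, 0, 0, 0, 6], [0, 0, 11, 0, 0, 0, 6], [0, 0, 14, 0, 0, 0, 6], [0, 0, 14, 0, 0, 0, 6]]]'

```text
time_s: 16.2
tcp_pos: [0.5462, 0.1164, 0.1232]
orientation: [0.001, 0.988, 0.151, -0.022]
force: [-2.4, -0.5, 5.4]
finger_gap: 0.0109
gripper_force: 30.0
```

```bash
python3 -c "
from h import *
obs();plate()"
```

```text
time_s 16.2
q [-0.2313  0.8037 -0.1009  1.8361  0.1295  0.5525 -1.6834]
tcp_pos [0.5462 0.1164 0.1232]
orientation [ 0.001   0.9884  0.1505 -0.0222]
force [-2.3688 -0.5383  5.4087]
ft_torque [-0.0768  0.1779  0.1105]
finger_gap 0.0109
gripper_force 30.0013
hatch deg 1.7914469351166105 z0 0.09794580923308578 2568 Xmax 0.19668207058200268
```

Emit:
play_rows --targets '[[[0, 0, 3, 0, 0, 0, 6], [0, 0, 3, 0, 0, -1, 6], [0, 0, 3, 0, 0, -2, 6], [0, 0, 3, 0, 0, -2, 6]]]'

```text
time_s: 16.65
tcp_pos: [0.5461, 0.1163, 0.1236]
orientation: [0.001, 0.992, 0.125, -0.023]
force: [-2.0, -0.5, -11.4]
finger_gap: 0.0109
gripper_force: 30.0
```

```bash
python3 -c "
from h import *
obs();plate()"
```

```text
time_s 16.65
q [-0.2383  0.803  -0.0882  1.8355  0.1108  0.5535 -1.7167]
tcp_pos [0.5461 0.1163 0.1236]
orientation [ 0.0014  0.9919  0.1251 -0.0229]
force [ -2.0326  -0.4995 -11.4065]
ft_torque [ 0.067  -0.1403  0.0098]
finger_gap 0.0109
gripper_force 29.998
hatch deg 1.8654237703681873 z0 0.09800928980316403 2575 Xmax 0.19678561826847513
```

The latch holds, since an 11 N upward pull did not lift the hatch. Now I'll relieve the force, let go and check.

Emit:
play_rows --targets '[[[0, 0, 0, 0, 0, 1.3, 6], [0, 0, 0, 0, 0, 1.3, 12], [0, 0, 0, 0, 0, 1.3, 20], [0, 0, 0, 0, 0, 1.3, 30], [0, 0, 0, 0, 0, 1.3, 40], [0, 0, 0, 0, 0, 0, 45], [0, 0, 0, 0, 0, 0, 45], [0, 0, 0, 0, 0, 0, 45]]]'

```text
time_s: 17.5
tcp_pos: [0.5478, 0.1168, 0.1251]
orientation: [0.001, 0.992, 0.125, -0.021]
force: [0.8, 0.4, 0.3]
finger_gap: 0.0451
gripper_force: 0.0
```

Emit:
play_rows --targets '[[[0, 0, 0, 0, 0, -8, 45], [0, 0, 0, 0, 0, -20, 45], [0, 0, 0, 0, 0, -50, 45], [0, 0, 0, 0, 0, -90, 45], [0, 0, 0, -20, 0, -120, 45], [0, 0, 0, -60, 0, -130, 45], [0, 0, 0, -60, 0, -130, 45], [0, 0, 0, -60, 0, -130, 45]]]'

```text
time_s: 18.3
tcp_pos: [0.4951, 0.1028, 0.2587]
orientation: [0.001, 0.992, 0.125, -0.02]
force: [0.3, -0.2, -0.4]
finger_gap: 0.0452
gripper_force: 0.0
```

```bash
python3 -c "
from h import *
obs();save(plate(),'s5'); c=cam('wrist')
x=cam('scene')
i=np.hstack([c['img'][:, :],]); s=cv2.imread('pics/s5.png')[120:340,160:400]; w=cv2.cvtColor(c['img'],4)
cv2.imwrite('pics/f.png',np.hstack([cv2.resize(w,(440,330)),cv2.resize(s,(360,330))]))"
```

```text
time_s 18.3
q [-0.2198  0.54   -0.1153  1.8811  0.0776  0.7643 -1.6982]
tcp_pos [0.4951 0.1028 0.2587]
orientation [ 0.0011  0.992   0.1245 -0.0198]
force [ 0.2995 -0.1806 -0.4317]
ft_torque [ 0.0423 -0.1032  0.0204]
finger_gap 0.0452
gripper_force 0.0
hatch deg 2.3467581654231795 z0 0.09698583661101513 2636 Xmax 0.16442119296399132
```

View pics/f.png

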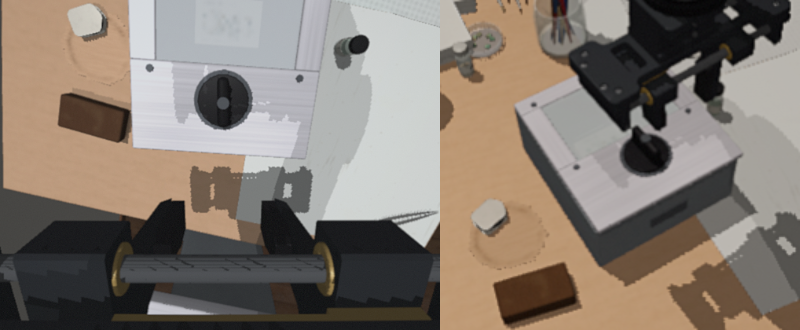

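The hatch is closed at 2.35°, within the latched range. The wing at (223,100) is turned a quarter turn, the vial, loupe and block haven't moved, and the gripper is clear.

```bash
python3 -c "
from station import r
print(r.close_job())"
```

```text
the job is handed in; nothing more can be done
None
```

The hatch is closed and latched: it rests at about 2.35° with the knob turned about 86° clockwise, an 11 N upward pull did not lift it, the arm is clear, and the job is handed in at about 18 s.

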